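Deposit the coin case through the drop box's self-closing flap

ROBOT

A 6-joint arm with a two-finger parallel gripper is mounted at the origin on a cart in front of the work surface, level with it; the furniture and walls round the work are solid. World frame = base frame: x ahead of the robot, y to its left, z up, the work surface at z = 0. Lengths are in m, angles in rad, forces in N, time in s.
With the tool pointing down it reaches from about 0.325 to 0.85 m from the base axis. Payload 4.4 kg.
Tool frame: the origin (TCP) lies at the centre of the arm's flange, where the gripper is bolted on; the fingertips stand 199 mm ahead of it and the grasp point (between the pads) lies 180 mm ahead of it; y points along the fingers, x is the direction in which the jaws open and shut, and the axes are right-handed (so a half turn about y gives the same grasp; the last joint's range is limited). The gripper opens to 94 mm and grips with 3 to 60 N. Pads are 16 mm wide; open, the fingers measure 119 mm over their backs; the gripper's body (75 mm by 177 mm) begins 78 mm behind the grasp point.
Start: joints at [-1.49, 0.207, 1.542, -0, 1.393, -0.15], TCP at [0.132, -0.56, 0.405] pointing down, gripper open.
Joint ranges: [-2.73, 2.73], [-0.86, 2.22], [0.23, 2.46], [-1.11, 4.25], [0.08, 2.63], [-2.82, 2.82]. Speed limits (rad/s): [2.79, 2.79, 3.14, 3.14, 3.14, 3.14].

INTERFACE

Orientations are given as [roll, pitch, yaw] about the fixed x, y, z axes, in that order (R = Rz(yaw) Ry(pitch) Rx(roll)).
In Python, from cell import get_state, camera, camera_params, job_done gives the robot as it stands. The module is installed in compiled form; this text tells all that it offers.
- The arm moves only by the shell command python3 -m handwheel 'ROWS'. ROWS is JSON, a list of rows, each an object of numbers: "gripper": the closure in counts, from 0 (fully open) to 255 (shut); "tx", "ty", "tz": the shift along the tool's x, y, z in m; "twist": the turn about the tool's y in rad. In form: [{"gripper": .., "tx": .., "ty": .., "tz": .., "twist": ..}, ...]. A call has 1 to 12 rows; each row shifts and turns the pose as measured when the row begins, along the tool's axes as they then stand; what a row does not reach is not made up. A row lasts 1/12 s, in which the tool goes at most 41.7 mm and 7.16 degrees, less where a joint would pass 70% of its speed; a pose out of reach is approached as far as the arm can. A call with a gripper value outside its range is refused whole. The fingers move at their own pace and stop on an object; the grip force is fixed at half the most. Time passes only in rows, so rows that do not move let the fingers close. It gives the time, the measured TCP pose, the force and the opening at its end, in the units of the state.
- get_state(): the state, without advancing time (a new reading comes with each control period).
- camera(name): name is "scene" or "top"; returns the picture (384x512x3 uint8, red, green, blue); there is no depth.
- camera_params(name): a dict with "fov_y" (degrees; the focal length in pixels is half the picture's height over the tangent of half this angle, whatever the lens; pixels are square), "cx", "cy" (the principal point, pixels), "position" and "rotation" of the camera in the world. Camera axes: x right, y up, looking along -z (the intrinsics and any distortion apply to the point x, -y, -z); pixel columns grow to the right and rows downward; lengths in m; the calibration is good to about 2 mm. A picture is of the moment at which its call begins. camera_params takes no time and is no camera call.
- job_done(): hands the job in, once; it reports no verdict.
The state is a dict: "time_s": time; "joint_pos": joint angles; "qd": joint speeds; "effort": joint torques, N m; "ee_pos": TCP position; "orientation": TCP orientation; "contact_force": force on the tool from outside, world axes, zero at the start; "moment": the same for the moment, N m; "finger_gap": opening from 0.0 (shut) to 1.0 (fully open).
Only numpy, scipy, OpenCV 4.12 (cv2) and the standard library are available. Lean on these libraries where they do the work, as an engineer would, in place of code of your own. Each camera call takes 0.05 s, during which the arm holds its last target.

TASK

Deposit the takings: the orange case of copper coins stands on the ledge of the grey drop box. Push the box's sprung flap inward with one finger and keep it open, and while that finger holds it, push the orange case over the ledge's edge into the opening with the other finger; then draw back so that the flap swings fully shut behind it. Do not pick the case up or use it to shove the flap open, and leave the blue case of silver coins (tomorrow's change) where it stands and the other things on the table alone.

Things in the scene. Friction and masses are not known exactly. Their poses are not given: they have to be found in the camera images.
- drop_box: grey steel drop box fixed to the table, 180 deep (x) by 260 wide (y) by 147 mm high. Origin: centre of its underside on the table; x from its front (robot side) to its back, y to its left, z up. Front of the top: level ledge with black mat, x -90 to -5 mm, 95 mm above the table, 5 mm rims at its left and right ends only. Hollow; its floor is 7 mm above the table
- ledge_edge (a point): middle of the ledge's inner edge, on the ledge's top: x -5, y 0, z 95 mm of the box, axes as the box's. Beyond it (+x) is the opening, 60 mm deep (box x -5 to 55) and 254 mm wide, closed by the flap; side walls there slope like the flap, 5 mm above it; behind the opening a hood, box x 52 to 90 mm, top at 147 mm
- flap (a joint): opening angle of the flap, rad: 0 shut, grows as it is pushed in and down, at most 1.35. Hinge line along the box's y at x 55, z 141 mm of the box. A spring shuts it when let go; about 0.6 N at the lip starts it, about 3 N are felt 35 mm from the hinge when well open
- flap_lip (a point): bare aluminium flap, 246 wide, 76 long, 2.5 mm thick. Point: middle of its lower lip; axes as the box's when shut. Shut, it slopes from the hinge down towards the robot at 37 degrees to level, its lip at the ledge's inner edge. Pushed from front or above, it swings lip first down and back, to hang nearly upright under the hinge (lip 30 mm below the ledge)
- copper_case: ORANGE plastic coin case with a row of copper coins, a block of 24 (x) by 46 (y) by 24 mm high, 0.08 to 0.14 kg. Origin: centre of its underside; z up. Stands on the ledge, long side along the ledge's edge (within 0.2 rad), in its left or its right part, 66 mm from the middle; the one to deposit
- silver_case: BLUE plastic coin case with a row of silver coins, same size, origin and axes; stands on the other part of the ledge and stays there
- order_book: black order book, 148 x 110 x 16 mm, lying to the left of the box; origin: centre of its underside. Leave alone
- rubber_stamp: wooden rubber stamp, 22 x 30 x 42 mm high, standing to the left in front of the box; origin: centre of its underside. Leave alone
Things that resemble listed ones, but are neither listed nor needed, are in the scene too. There is more than one size of the copper_case; the one meant has the size given above. What is shaped like the silver_case but turquoise is not meant.

How it is judged:
By the outcome, as a careful person would: the job done as asked, in the order asked, and still so for the second after the job is handed in, with the robot touching nothing.
It also fails if it takes over 35 s, if anything falls off the work surface, if the arm or the gripper's body presses on something with over 40 N, if the wrist force passes 120 N, or if a joint passes its speed limit or range.

## Working session

There is one attempt and no reset: what is moved stays moved. The work goes in short steps, Python scripts to look and compute and a shell command to move; the robot and the scene stay as the last step left them, time stands still between calls to the robot, and variables do not carry over. Pictures are saved under pics/ and viewed, and the job is handed in when it is done.

```bash
mkdir -p pics
python3 - <<'E'
from cell import *
import cv2
for n in("scene","top"):
    im=camera(n); cv2.imwrite(f"pics/{n}0.png",im[:,:,::-1]); print(n,camera_params(n))
s=get_state();print(s)
E
```

```text
scene {'fov_y': 46.14552314609239, 'cx': 256.41501785510724, 'cy': 197.65229104879657, 'position': array([0.2082202 , 0.74655533, 0.74087814]), 'rotation': array([ 8.18147972e-01,  5.62898318e-04, -2.65573319e+00])}
top {'fov_y': 55.04565714112447, 'cx': 253.07048411587192, 'cy': 196.45642991176345, 'position': array([0.41070809, 0.17463318, 1.0334928 ]), 'rotation': array([ 0.12948256, -0.01040939, -1.58028328])}
{'time_s': 0.1, 'joint_pos': array([-1.49049006e+00,  2.07320158e-01,  1.54277189e+00, -1.08830165e-05,
        1.39347988e+00, -1.50476176e-01]), 'qd': array([ 0.00151729, -0.00170798, -0.00225892,  0.0011515 ,  0.00153058,
       -0.00205546]), 'effort': array([-6.77157586e-04, -3.71864176e+01, -2.82293344e+01,  6.99808449e-02,
        3.11534072e-02, -5.10575876e-05]), 'ee_pos': array([ 0.13150036, -0.55943777,  0.40363341]), 'orientation': array([-1.5705102 ,  0.00195852, -1.34001168]), 'contact_force': array([-0.10595935,  0.00648796,  0.32205687]), 'moment': array([ 0.01200569,  0.01391067, -0.00676703]), 'finger_gap': 0.9986800912267895}
```

View pics/scene0.png

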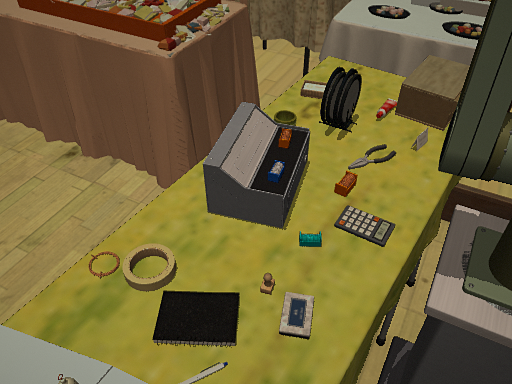

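View pics/top0.png

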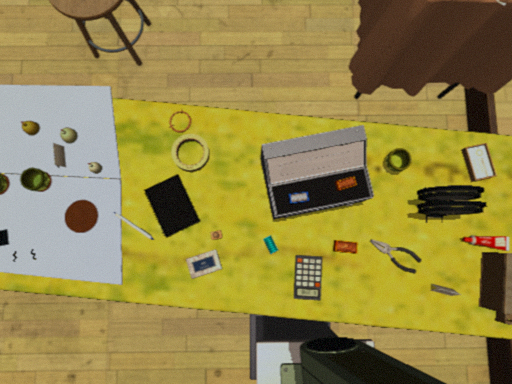

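Top view: orange candidates are at (346,183), on the ledge, and at (345,246), on the table. Blue is at (298,197) on the ledge and turquoise is at (271,244) on the table. I'll enlarge the crops and measure.

```bash
cat > h.py <<'E'
import numpy as np, cv2
from scipy.spatial.transform import Rotation as R
from cell import *
def cam(n):
    p=camera_params(n); f=192/np.tan(np.radians(p['fov_y'])/2)
    return p,f,R.from_euler('xyz',p['rotation']).as_matrix(),np.array(p['position'])
def ray(n,u,v):
    p,f,M,c=cam(n); d=M@np.array([(u-p['cx'])/f,-(v-p['cy'])/f,-1]); return c,d
def onz(n,u,v,z):
    c,d=ray(n,u,v); return c+d*(z-c[2])/d[2]
def proj(n,P):
    p,f,M,c=cam(n); q=M.T@(np.array(P)-c); return p['cx']+f*q[0]/-q[2], p['cy']-f*q[1]/-q[2]
def two(a,b):
    (c1,d1),(c2,d2)=ray('scene',*a),ray('top',*b)
    A=np.array([d1,-d2]).T; t=np.linalg.lstsq(A,c2-c1,rcond=None)[0]
    p,q=c1+t[0]*d1,c2+t[1]*d2; return (p+q)/2,np.linalg.norm(p-q)
E
python3 - <<'E'
import cv2,numpy as np
t=cv2.imread('pics/top0.png');s=cv2.imread('pics/scene0.png')
a=cv2.resize(t[120:260,250:385],None,fx=5,fy=5,interpolation=cv2.INTER_CUBIC)[:600]
b=cv2.resize(s[95:230,195:375],None,fx=4.4,fy=4.4,interpolation=cv2.INTER_CUBIC)
cv2.imwrite('pics/tc.png',cv2.resize(t[120:260,250:385],None,fx=4.25,fy=4.25,interpolation=cv2.INTER_CUBIC));cv2.imwrite('pics/sc.png',b)
E
```

```text
(no output)
```

View pics/tc.png

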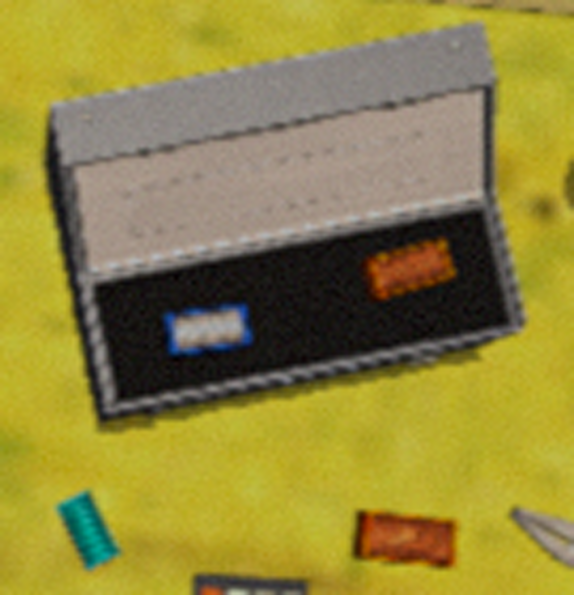

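View pics/sc.png

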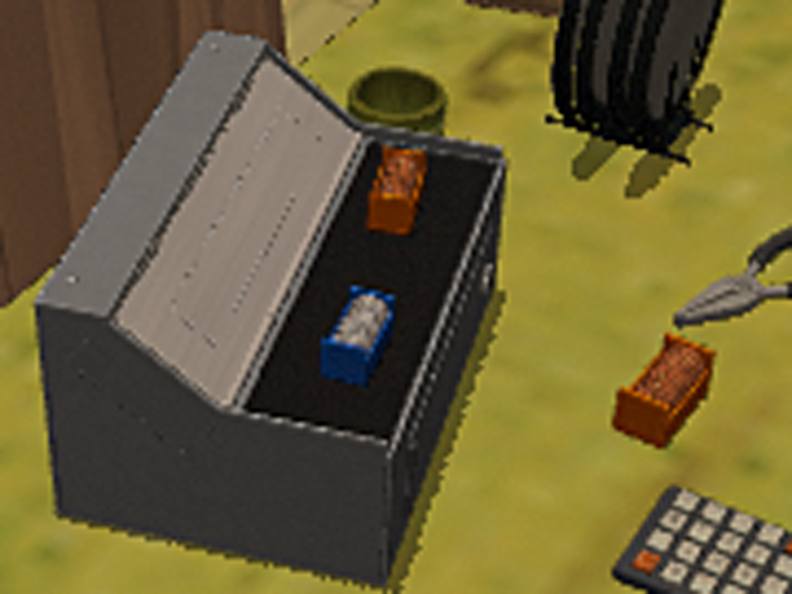

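Run:
```python
from h import *
T=lambda x,y:((x+.5)/4.25-.5+250,(y+.5)/4.25-.5+120)
S=lambda x,y:((x+.5)/4.4-.5+195,(y+.5)/4.4-.5+95)
P={}
# (box coords), crop
for n,b,xy,z in [('FL',(-90,130),(103,415),.1),('FR',(-90,-130),(522,322),.1),('HBL',(90,130),(52,105),.147),('HBR',(90,-130),(482,22),.147),('HFL',(52,130),(72,165),.147),('HFR',(52,-130),(490,82),.147)]:
    P[n]=onz('top',*T(*xy),z);print(n,P[n].round(4))
print([np.linalg.norm(P[a]-P[b]).round(4) for a,b in(('FL','FR'),('HBL','HBR'),('FL','HBL'),('FR','HBR'))])
for n,xy,z in [('FL',(388,440),.1),('FR',(503,152),.1),('HBL',(38,302),.147),('HBR',(210,32),.147),('HFR',(265,42),.147),('HFL',(110,320),.147)]:
    print('sc',n,onz('scene',*S(*xy),z).round(4))
# cases
import cv2
for nm in('top','scene'):
  im=cv2.imread(f'pics/{nm}0.png'); h=cv2.cvtColor(im,cv2.COLOR_BGR2HSV)
  for c,lo,hi in(('or',(5,150,60),(14,255,255)),('bl',(105,120,60),(125,255,255))):
    m=cv2.inRange(h,lo,hi); m=cv2.morphologyEx(m,cv2.MORPH_CLOSE,np.ones((5,5)))
    k,_,st,ce=cv2.connectedComponentsWithStats(m)
    for i in range(1,k):
      if 60<st[i,4]<1500 and 200<ce[i][0]<400 and 110<ce[i][1]<260:
        ys,xs=np.where(_==i); r=cv2.minAreaRect(np.array([xs,ys]).T.astype(np.float32)); print(nm,c,ce[i].round(1),st[i,4],r)
        if nm=='top':
          cs=cv2.boxPoints(r); z=.119 if ce[i][1]<220 else .03
          W=np.array([onz('top',*q,z)[:2] for q in cs]); print(W.round(4).tolist(),np.linalg.norm(np.diff(W,axis=0),axis=1), W.mean(0))
```

```text
FL [0.4785 0.1115 0.1   ]
FR [ 0.5325 -0.1424  0.1   ]
HBL [0.6559 0.1414 0.147 ]
HBR [ 0.7043 -0.112   0.147 ]
HFL [0.6201 0.1302 0.147 ]
HFR [ 0.668 -0.115  0.147]
[np.float64(0.2596), np.float64(0.258), np.float64(0.1859), np.float64(0.1807)]
sc FL [0.4835 0.1076 0.1   ]
sc FR [ 0.5289 -0.1392  0.1   ]
sc HBL [0.6526 0.1446 0.147 ]
sc HBR [ 0.6988 -0.1065  0.147 ]
sc HFR [ 0.6662 -0.1116  0.147 ]
sc HFL [0.6152 0.1402 0.147 ]
top or [345.6 183.1] 200 ((345.96221923828125, 182.86790466308594), (10.439401626586914, 20.329362869262695), 74.05460357666016)
[[0.5683, -0.0425], [0.5822, -0.0926], [0.5564, -0.0987], [0.5426, -0.0487]] [0.05200973 0.02646562 0.0518261 ] [ 0.56237674 -0.07062358]
top or [344.9 246.4] 211 ((344.8231201171875, 246.4154052734375), (21.582042694091797, 9.798744201660156), 7.125016689300537)
[[0.3938, -0.053], [0.4199, -0.0573], [0.4121, -0.1152], [0.3861, -0.1107]] [0.02639832 0.05841133 0.02639636] [ 0.40296375 -0.0840318 ]
top bl [298.1 196.9] 89 ((298.5, 197.00001525878906), (10.889445304870605, 20.223257064819336), 81.8698959350586)
[[0.5376, 0.077], [0.5445, 0.0265], [0.5172, 0.0234], [0.5104, 0.0737]] [0.05096931 0.02746873 0.05077672] [0.52742518 0.05014443]
scene or [284.7 137.7] 194 ((284.70587158203125, 137.67648315429688), (10.429031372070312, 19.402849197387695), 14.03624439239502)
scene or [345.6 183.8] 333 ((345.2600402832031, 183.32003784179688), (15.200000762939453, 26.200000762939453), 36.869895935058594)
scene bl [274.5 172.6] 131 ((275.1896667480469, 170.22415161132812), (11.817581176757812, 22.059484481811523), 23.198591232299805)
```

Run:
```python
from h import *
B={'FL':(-90,130),'FR':(-90,-130),'HBL':(90,130),'HBR':(90,-130),'HFL':(52,130),'HFR':(52,-130)}
t=dict(FL=(.4785,.1115),FR=(.5325,-.1424),HBL=(.6559,.1414),HBR=(.7043,-.112),HFL=(.6201,.1302),HFR=(.668,-.115))
s=dict(FL=(.4835,.1076),FR=(.5289,-.1392),HBL=(.6526,.1446),HBR=(.6988,-.1065),HFL=(.6152,.1402),HFR=(.6662,-.1116))
def fit(o):
    b=np.array([B[k] for d in o for k in d])/1000; w=np.array([d[k] for d in o for k in d])
    bc,wc=b.mean(0),w.mean(0); H=(b-bc).T@(w-wc); a=np.arctan2(H[0,1]-H[1,0],H[0,0]+H[1,1])
    M=np.array([[np.cos(a),-np.sin(a)],[np.sin(a),np.cos(a)]]); return wc-M@bc,a,((w-wc)-(b-bc)@M.T)
for o in([t],[s],[t,s]):
    p,a,r=fit(o);print(p.round(4),a.round(4),(np.abs(r)*1000).round(1).max(0))
M=np.array([[np.cos(a),-np.sin(a)],[np.sin(a),np.cos(a)]])
for n,w in(('or',(.5624,-.0706)),('bl',(.5274,.0501))): print(n,(M.T@(np.array(w)-p)*1000).round(1))
# two view centre of the visible blobs
print(two((284.7,137.7),(345.6,183.1))); print(M.T@(two((284.7,137.7),(345.6,183.1))[0][:2]-p)*1000)
print('top slope orange',np.arctan2(.0139,.0501))
# overlay
for nm in('top','scene'):
  im=cv2.imread(f'pics/{nm}0.png');k=5 if nm=='top' else 4.4
  o=(250,135) if nm=='top' else (195,95)
  im=cv2.resize(im[o[1]:o[1]+(100 if nm=='top' else 135),o[0]:o[0]+(135 if nm=='top' else 180)],None,fx=k,fy=k,interpolation=cv2.INTER_CUBIC)
  def L(pts,c):
    q=[]
    for x,y,z in pts:
      w=M@np.array([x,y])/1000+p; u=proj(nm,(w[0],w[1],z/1000)); q.append([(u[0]-o[0]+.5)*k,(u[1]-o[1]+.5)*k])
    cv2.polylines(im,[np.int32(q)],True,c,1)
  L([(-90,125,95),(-90,-125,95),(-5,-125,95),(-5,125,95)],(0,255,0))
  L([(52,130,147),(52,-130,147),(90,-130,147),(90,130,147)],(255,255,0))
  cv2.imwrite(f'pics/ov_{nm}.png',im)
```

```text
[ 0.5929 -0.001 ] 0.1898 [3.5 6.3]
[0.5905 0.0025] 0.193 [6.2 5.2]
[0.5917 0.0008] 0.1914 [6.  8.1]
or [-42.3 -64.5]
bl [-53.7  60.7]
(array([ 0.56446883, -0.07368198,  0.10368411]), np.float64(0.0003812467863678354))
[-40.89093476 -67.91111917]
top slope orange 0.2706379859397175
```

View pics/ov_top.png

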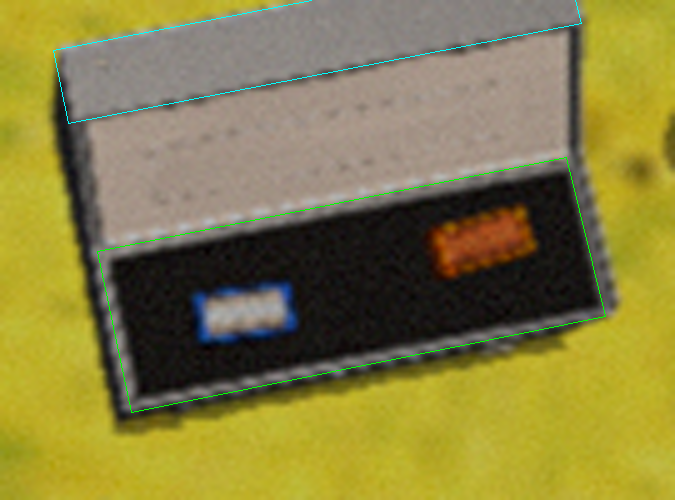

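View pics/ov_scene.png

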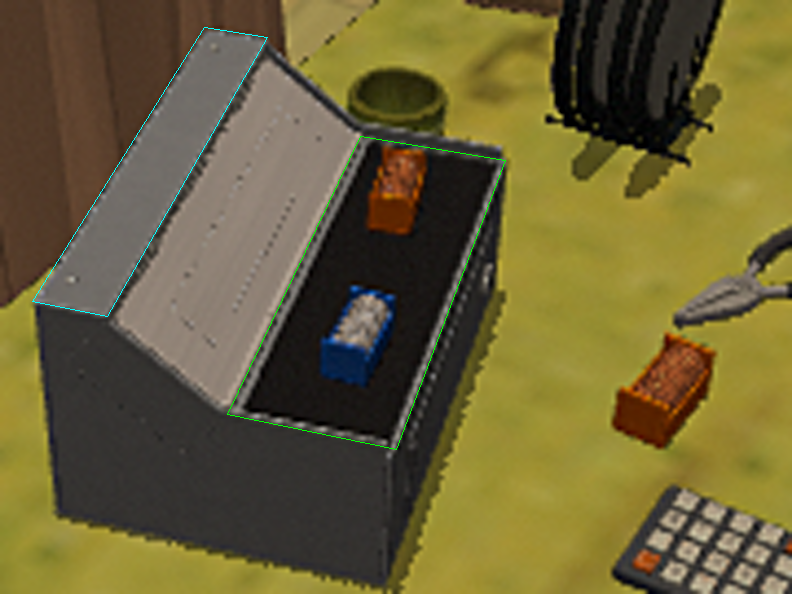

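```bash
python3 -m handwheel '[{"gripper":0,"tx":0,"ty":-0.01,"tz":0,"twist":-0.12},{"gripper":0,"tx":0,"ty":-0.01,"tz":0,"twist":-0.12},{"gripper":0,"tx":0,"ty":-0.01,"tz":0,"twist":-0.12},{"gripper":0,"tx":0,"ty":-0.01,"tz":0,"twist":-0.12},{"gripper":0,"tx":0,"ty":-0.01,"tz":0,"twist":-0.12},{"gripper":0,"tx":0,"ty":-0.01,"tz":0,"twist":-0.12},{"gripper":0,"tx":0,"ty":-0.01,"tz":0,"twist":-0.12},{"gripper":0,"tx":0,"ty":-0.01,"tz":0,"twist":-0.12},{"gripper":0,"tx":0,"ty":0,"tz":0,"twist":-0.12},{"gripper":0,"tx":0,"ty":0,"tz":0,"twist":-0.12},{"gripper":0,"tx":0,"ty":0,"tz":0,"twist":-0.12},{"gripper":0,"tx":0,"ty":0,"tz":0,"twist":-0.12}]'
cat > go.py <<'E'
# how far to go: args box x,y of tool centre (mm), TCP z, yaw(world) , optional
import sys
from h import *
P0=np.array([.5918,.0008]);A=.1914
M=np.array([[np.cos(A),-np.sin(A)],[np.sin(A),np.cos(A)]])
s=get_state();R0=R.from_euler('xyz',s['orientation']);x=R0.as_matrix()[:,0]
y=np.arctan2(x[1],x[0]); e=s['ee_pos']
print('t',round(s['time_s'],2),'ee',e.round(4),'yaw',y.round(4),'phi',(y-A).round(3),'box',(M.T@(e[:2]-P0)*1000).round(1),'F',s['contact_force'].round(1),'gap',round(s['finger_gap'],3),'tilt',R0.as_matrix()[2,1].round(4))
if len(sys.argv)>1:
    bx,by,z,yw=map(float,sys.argv[1:5]); w=M@np.array([bx,by])/1000+P0
    d=np.array([*w,z])-e; print('tool shift mm',(R0.as_matrix().T@d*1000).round(1),'twist',round(-(yw-y),3))
E
python3 go.py -66 -41 .404 .575; python3 -c "
from h import *
print(onz('top',497,290,.1),onz('top',450,190,.05))"
```

```text
time_s: 1.1
ee_pos: [0.1314, -0.5579, 0.4784]
orientation: [-1.551, -0.002, 0.158]
contact_force: [-1.2, -0.3, 0.1]
finger_gap: 1.0
t 1.1 ee [ 0.1314 -0.5579  0.4784] yaw 0.1579 phi -0.034 box [-558.3 -460.9] F [-1.2 -0.3  0.1] gap 1.0 tilt -0.9998
tool shift mm [477.8  83.9 434.6] twist -0.417
[ 0.29235462 -0.4413941   0.1       ] [ 0.55199359 -0.37131103  0.05      ]
```

```bash
python3 -m handwheel '[{"gripper":0,"tx":0,"ty":0,"tz":0,"twist":-0.105},{"gripper":0,"tx":0,"ty":0,"tz":0,"twist":-0.105},{"gripper":0,"tx":0,"ty":0,"tz":0,"twist":-0.105},{"gripper":0,"tx":0,"ty":0,"tz":0,"twist":-0.105}]'
python3 go.py -66 -41 .404 .575
```

```text
time_s: 1.43
ee_pos: [0.1313, -0.5574, 0.4758]
orientation: [-1.549, -0.012, 0.6]
contact_force: [-0.6, 0.8, -0.2]
finger_gap: 0.997
t 1.43 ee [ 0.1313 -0.5574  0.4758] yaw 0.6002 phi 0.409 box [-558.2 -460.4] F [-0.6  0.8 -0.2] gap 0.997 tilt -0.9997
tool shift mm [617.4  83.6 187.4] twist 0.025
```

```bash
cat > go.py <<'E'
# args: box x,y,z (mm) of the point midway between fingertips, phi (rad, jaw axis from box x)
import sys
from h import *
P0=np.array([.5918,.0008]);A=.1914
M=np.array([[np.cos(A),-np.sin(A)],[np.sin(A),np.cos(A)]])
s=get_state();Q=R.from_euler('xyz',s['orientation']).as_matrix();x=Q[:,0]
y=np.arctan2(x[1],x[0]); e=s['ee_pos'];t=e+.199*Q[:,1]
g=s['finger_gap']*94; b=M.T@(t[:2]-P0)*1000; ph=y-A; u=np.array([np.cos(ph),np.sin(ph)])
print('t',round(s['time_s'],2),'tip box',b.round(1),'z',(t[2]*1000).round(1),'phi',ph.round(3),'F',s['contact_force'].round(1),'gap mm',round(g,1),'tooly',Q[:,1].round(3),'tipdz',(1000*(g/2+6)*Q[2,0]/1000).round(1))
r=g/2+6.25
print('flap finger c',(b+r*u).round(1),'lead x',(b+r*u)[0].round(1)+round(6.25*u[0]+8*u[1],1),'case finger c',(b-r*u).round(1),'contact',(b-r*u+[6.25*u[0]+8*u[1],6.25*u[1]-8*u[0]]).round(1))
if len(sys.argv)>1:
    bx,by,z,p=map(float,sys.argv[1:5]); w=M@np.array([bx,by])/1000+P0
    d=np.array([*w,z/1000])-t; print('tool shift mm',(Q.T@d*1000).round(1),'twist',round(-(p-ph),3))
E
python3 -m handwheel '[{"gripper":0,"tx":0.038,"ty":0,"tz":0.0115,"twist":0},{"gripper":0,"tx":0.038,"ty":0,"tz":0.0115,"twist":0},{"gripper":0,"tx":0.038,"ty":0,"tz":0.0115,"twist":0},{"gripper":0,"tx":0.038,"ty":0,"tz":0.0115,"twist":0},{"gripper":0,"tx":0.038,"ty":0,"tz":0.0115,"twist":0},{"gripper":0,"tx":0.038,"ty":0,"tz":0.0115,"twist":0},{"gripper":0,"tx":0.038,"ty":0,"tz":0.0115,"twist":0},{"gripper":0,"tx":0.038,"ty":0,"tz":0.0115,"twist":0},{"gripper":0,"tx":0.038,"ty":0,"tz":0.0115,"twist":0},{"gripper":0,"tx":0.038,"ty":0,"tz":0.0115,"twist":0},{"gripper":0,"tx":0.038,"ty":0,"tz":0.0115,"twist":0},{"gripper":0,"tx":0.038,"ty":0,"tz":0.0115,"twist":0}]'
python3 go.py -66 -41 200 .384
```

```text
time_s: 2.43
ee_pos: [0.4352, -0.1743, 0.4774]
orientation: [-1.539, -0.013, 0.587]
contact_force: [0.6, -1.4, 0.1]
finger_gap: 1.004
t 2.43 tip box [-187.1 -135.3] z 278.5 phi 0.396 F [ 0.6 -1.4  0.1] gap mm 94.4 tooly [-0.007  0.034 -0.999] tipdz 0.7
flap finger c [-137.8 -114.7] lead x -128.9 case finger c [-236.4 -155.8] contact [-227.6 -160.8]
tool shift mm [147.   81.7  37.7] twist 0.012
```

```bash
python3 -m handwheel '[{"gripper":60,"tx":0.03,"ty":0,"tz":0.007,"twist":0},{"gripper":60,"tx":0.03,"ty":0,"tz":0.007,"twist":0}]'
python3 -m handwheel '[{"gripper":60,"tx":0.03,"ty":0,"tz":0.007,"twist":0},{"gripper":60,"tx":0.03,"ty":0,"tz":0.007,"twist":0}]'
python3 -m handwheel '[{"gripper":0,"tx":0.015,"ty":0,"tz":0.006,"twist":0},{"gripper":0,"tx":0,"ty":0,"tz":0,"twist":0},{"gripper":0,"tx":0,"ty":0,"tz":0,"twist":0},{"gripper":0,"tx":0,"ty":0,"tz":0,"twist":0}]'
python3 go.py -66 -41 110 .384
```

```text
time_s: 2.6
ee_pos: [0.479, -0.1245, 0.4781]
orientation: [-1.538, -0.013, 0.59]
contact_force: [-0.5, -0.7, 0.1]
finger_gap: 0.896
time_s: 2.77
ee_pos: [0.5225, -0.0759, 0.4785]
orientation: [-1.537, -0.012, 0.591]
contact_force: [-0.2, 0.2, -0.4]
finger_gap: 0.777
time_s: 3.1
ee_pos: [0.5341, -0.057, 0.4762]
orientation: [-1.533, -0.01, 0.6]
contact_force: [-0.1, -0.7, -0.6]
finger_gap: 0.994
t 3.1 tip box [-68.7 -38. ] z 277.4 phi 0.409 F [-0.1 -0.7 -0.6] gap mm 93.4 tooly [-0.013  0.037 -0.999] tipdz 0.5
flap finger c [-20.2 -16.9] lead x -11.299999999999999 case finger c [-117.3  -59. ] contact [-108.4  -63.9]
tool shift mm [ -0.4 167.1 -10.2] twist 0.025
```

Run:
```python
from h import *
for n in('top','scene'): cv2.imwrite(f'pics/{n}1.png',camera(n)[:,:,::-1])
```

```text
(no output)
```

View pics/scene1.png

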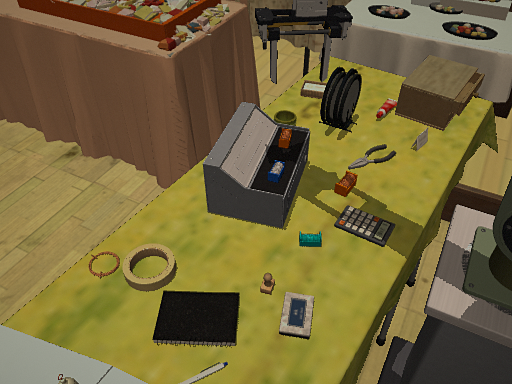

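Run:
```python
from h import *
s=get_state();Q=R.from_euler('xyz',s['orientation']).as_matrix();e=s['ee_pos'];t=e+.199*Q[:,1]
for n in('scene','top'):
  print(n,[np.round(proj(n,t+k*.053*Q[:,0])) .tolist() for k in(1,-1)])
im=cv2.imread('pics/top1.png');cv2.imwrite('pics/top1c.png',cv2.resize(im[80:330,200:450],None,fx=2.4,fy=2.4))
```

```text
scene [[273.0, 81.0], [323.0, 78.0]]
top [[342.0, 164.0], [372.0, 206.0]]
```

View pics/top1c.png

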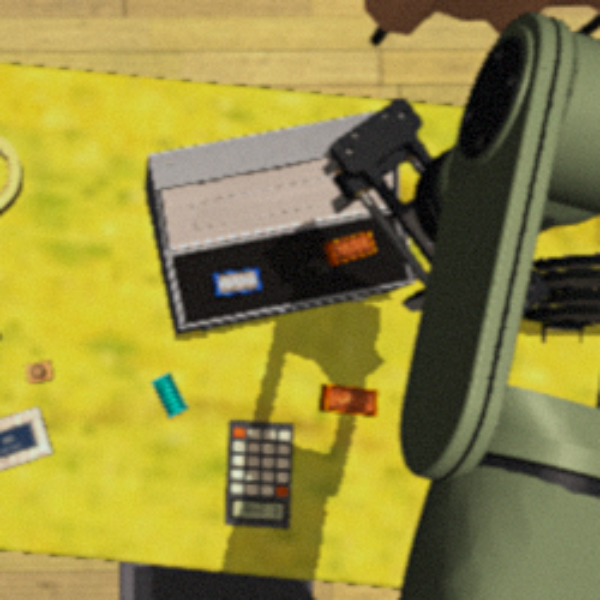

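```bash
python3 -m handwheel '[{"gripper":0,"tx":0,"ty":0.025,"tz":-0.0015,"twist":0.005},{"gripper":0,"tx":0,"ty":0.025,"tz":-0.0015,"twist":0.005},{"gripper":0,"tx":0,"ty":0.025,"tz":-0.0015,"twist":0.005},{"gripper":0,"tx":0,"ty":0.025,"tz":-0.0015,"twist":0.005},{"gripper":0,"tx":0,"ty":0.025,"tz":-0.0015,"twist":0.005},{"gripper":0,"tx":0,"ty":0.025,"tz":-0.0015,"twist":0},{"gripper":0,"tx":0,"ty":0.01,"tz":0,"twist":0},{"gripper":0,"tx":0,"ty":0,"tz":0,"twist":0}]'
python3 go.py -66 -41 102 .384
python3 - <<'E'
from h import *
for n,x,y in(('top',250,120),('scene',200,60)):
  im=camera(n)[:,:,::-1]; cv2.imwrite(f'pics/{n}2.png',cv2.resize(im[y:y+140,x:x+160],None,fx=4,fy=4,interpolation=cv2.INTER_CUBIC))
E
```

```text
time_s: 3.87
ee_pos: [0.5343, -0.0694, 0.3154]
orientation: [-1.543, -0.015, 0.557]
contact_force: [-0.8, 0.3, 0.8]
finger_gap: 1.001
t 3.87 tip box [-69.1 -51.7] z 116.5 phi 0.366 F [-0.8  0.3  0.8] gap mm 94.1 tooly [-0.002  0.032 -0.999] tipdz 0.8
flap finger c [-19.3 -32.6] lead x -10.600000000000001 case finger c [-118.8  -70.7] contact [-110.1  -76. ]
tool shift mm [ 6.4 14.8  8.5] twist -0.018
```

View pics/scene2.png

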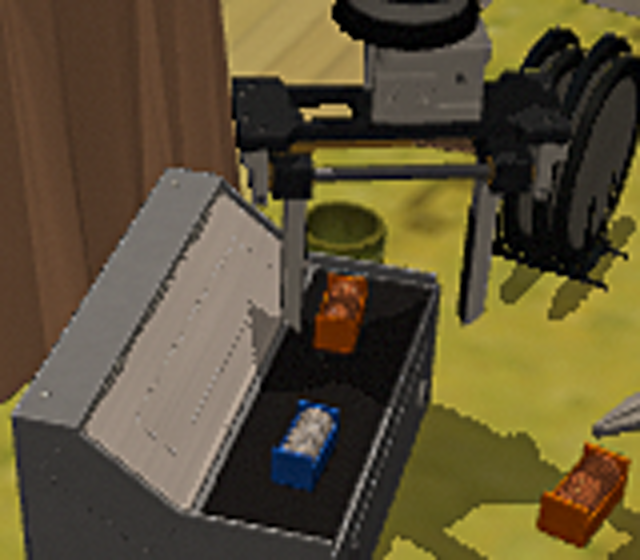

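View pics/top2.png

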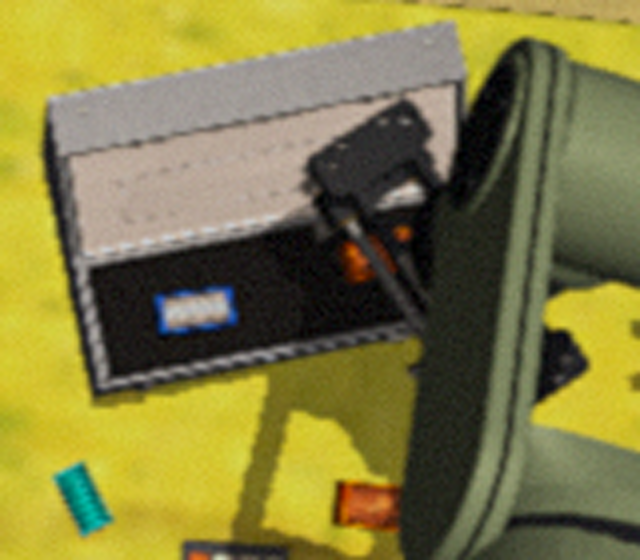

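```bash
python3 -m handwheel '[{"gripper":0,"tx":0.003,"ty":0,"tz":0.006,"twist":-0.006},{"gripper":0,"tx":0.0,"ty":0,"tz":0.005,"twist":-0.006},{"gripper":0,"tx":0,"ty":0.008,"tz":0.0,"twist":-0.006},{"gripper":0,"tx":0,"ty":0.007,"tz":0,"twist":0},{"gripper":0,"tx":0,"ty":0,"tz":0,"twist":0}]'
python3 go.py -66 -41 102 .384; python3 go.py -14 -41 102 .384|tail -1
```

```text
time_s: 4.38
ee_pos: [0.5344, -0.0577, 0.31]
orientation: [-1.557, -0.028, 0.578]
contact_force: [-0.7, -0.1, 0.5]
finger_gap: 1.004
t 4.38 tip box [-63.3 -41.9] z 111.1 phi 0.386 F [-0.7 -0.1  0.5] gap mm 94.4 tooly [ 0.016  0.027 -1.   ] tipdz 1.5
flap finger c [-13.8 -21.7] lead x -5.0 case finger c [-112.8  -62. ] contact [-104.   -67.1]
tool shift mm [-2.5  9.   1.7] twist 0.002
tool shift mm [ 45.7  10.1 -17.9] twist 0.002
```

```bash
python3 -m handwheel '[{"gripper":0,"tx":0,"ty":0.011,"tz":0,"twist":0},{"gripper":0,"tx":0,"ty":0.001,"tz":0,"twist":0}]'
python3 go.py -14 -41 103 .384
python3 - <<'E'
from h import *
for n,x,y in(('scene',200,60),):
  im=camera(n)[:,:,::-1]; cv2.imwrite(f'pics/{n}3.png',cv2.resize(im[y:y+140,x:x+160],None,fx=4,fy=4,interpolation=cv2.INTER_CUBIC))
E
```

```text
time_s: 4.55
ee_pos: [0.5349, -0.0571, 0.2976]
orientation: [-1.558, -0.029, 0.579]
contact_force: [-0.3, -0.3, -0.2]
finger_gap: 0.999
t 4.55 tip box [-62.4 -41.5] z 98.7 phi 0.387 F [-0.3 -0.3 -0.2] gap mm 93.9 tooly [ 0.018  0.026 -0.999] tipdz 1.6
flap finger c [-13.1 -21.4] lead x -4.299999999999999 case finger c [-111.7  -61.6] contact [-102.9  -66.7]
tool shift mm [ 45.1  -3.2 -17.8] twist 0.003
```

View pics/scene3.png

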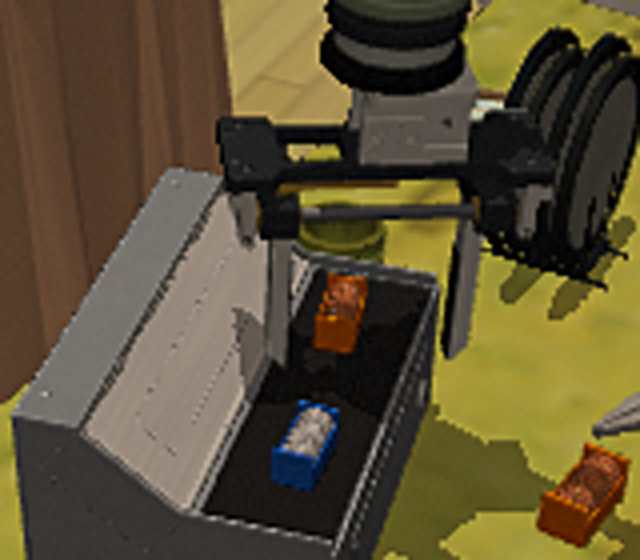

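```bash
python3 -m handwheel '[{"gripper":0,"tx":0.002,"ty":-0.005,"tz":-0.001,"twist":0},{"gripper":0,"tx":0.0105,"ty":0,"tz":-0.004,"twist":0},{"gripper":0,"tx":0.0105,"ty":0,"tz":-0.004,"twist":0},{"gripper":0,"tx":0.0105,"ty":0,"tz":-0.004,"twist":0},{"gripper":0,"tx":0,"ty":0,"tz":0,"twist":0}]'
python3 go.py -14 -41 103 .384
```

```text
time_s: 5.02
ee_pos: [0.5713, -0.0501, 0.3047]
orientation: [-1.557, -0.027, 0.578]
contact_force: [-0.2, -0.6, 1.5]
finger_gap: 1.005
t 5.02 tip box [-25.7 -41.5] z 105.8 phi 0.386 F [-0.2 -0.6  1.5] gap mm 94.5 tooly [ 0.016  0.026 -1.   ] tipdz 1.5
flap finger c [ 23.8 -21.4] lead x 32.6 case finger c [-75.3 -61.7] contact [-66.5 -66.7]
tool shift mm [11.   3.1 -4. ] twist 0.002
```

```bash
python3 -m handwheel '[{"gripper":0,"tx":0.006,"ty":0.002,"tz":-0.002,"twist":0},{"gripper":0,"tx":0.003,"ty":0,"tz":-0.002,"twist":0},{"gripper":0,"tx":0,"ty":0,"tz":0,"twist":0}]'
python3 go.py -14 -41 103 .384
python3 - <<'E'
from h import *
for n,x,y in(('scene',200,60),('top',250,120)):
  im=camera(n)[:,:,::-1]; cv2.imwrite(f'pics/{n}4.png',cv2.resize(im[y:y+140,x:x+160],None,fx=4,fy=4,interpolation=cv2.INTER_CUBIC))
E
```

```text
time_s: 5.27
ee_pos: [0.5806, -0.0485, 0.3024]
orientation: [-1.554, -0.023, 0.578]
contact_force: [-1.0, -0.3, 2.4]
finger_gap: 1.002
t 5.27 tip box [-17.4 -41.5] z 103.5 phi 0.387 F [-1.  -0.3  2.4] gap mm 94.2 tooly [ 0.01   0.026 -1.   ] tipdz 1.2
flap finger c [ 32.  -21.3] lead x 40.8 case finger c [-66.8 -61.6] contact [-58.  -66.7]
tool shift mm [ 3.3  0.6 -0.9] twist 0.003
```

View pics/scene4.png

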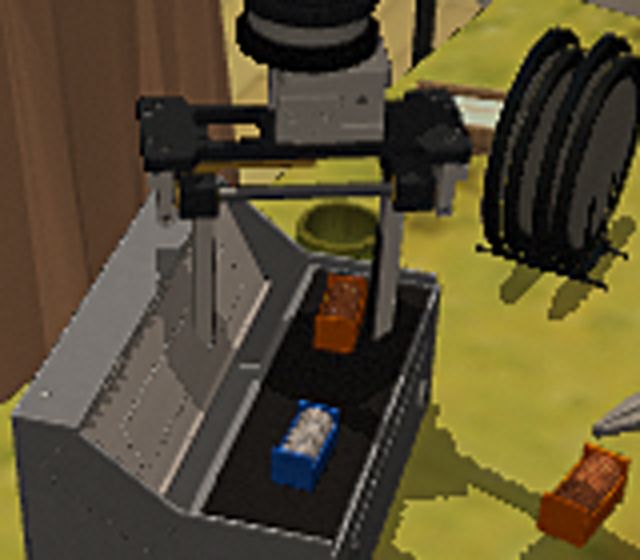

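View pics/top4.png

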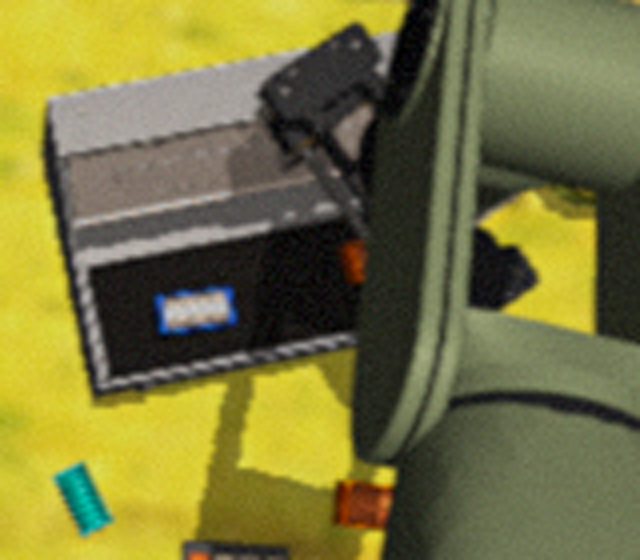

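```bash
cat > fl.py <<'E'
import sys
from h import *
from scipy.optimize import brentq
P0=np.array([.5918,.0008]);A=.1914;M=np.array([[np.cos(A),-np.sin(A)],[np.sin(A),np.cos(A)]])
def flap(n,u,v):
    c,d=ray(n,u,v); c2=np.r_[M.T@(c[:2]-P0),c[2]];d2=np.r_[M.T@d[:2],d[2]]
    f=lambda z:(lambda q:np.hypot(q[0]-.055,q[2]-.141)-.076)(c2+d2*(z-c2[2])/d2[2])
    z=brentq(f,.0655,.12); q=c2+d2*(z-c2[2])/d2[2]; return (q*1000).round(1),np.arctan2(.141-q[2],.055-q[0])-np.radians(37)
E
python3 - <<'E'
from fl import *
for n,x,y in(('top',(75)/4+250,(225)/4+120),('top',200/4+250,202/4+120),('scene',165/4+200,493/4+60),('scene',268/4+200,285/4+60)):
  try: print(n,flap(n,x,y))
  except Exception as e: print(n,e)
E
```

```text
top (array([ 20.5, 118.9,  73.3]), np.float64(0.45315326739626216))
top (array([19.1, 34.4, 74. ]), np.float64(0.4331099931744893))
scene (array([18.4, 88.9, 74.4]), np.float64(0.42231351528697614))
scene (array([  18.6, -122.4,   74.3]), np.float64(0.4252962850485036))
```

```bash
python3 -m handwheel '[{"gripper":0,"tx":0.007,"ty":0.001,"tz":-0.003,"twist":0},{"gripper":15,"tx":0.003,"ty":0.001,"tz":-0.0013,"twist":-0.026},{"gripper":30,"tx":0.003,"ty":0,"tz":-0.0013,"twist":-0.026},{"gripper":45,"tx":0.003,"ty":0,"tz":-0.0014,"twist":-0.026},{"gripper":60,"tx":0.003,"ty":0,"tz":-0.0015,"twist":-0.026},{"gripper":60,"tx":0,"ty":0,"tz":0,"twist":0}]'
python3 go.py 16 -41 102 .695
python3 - <<'E'
from h import *
for n,x,y in(('scene',200,60),('top',250,120)):
  im=camera(n)[:,:,::-1]; cv2.imwrite(f'pics/{n}5.png',cv2.resize(im[y:y+140,x:x+160],None,fx=4,fy=4,interpolation=cv2.INTER_CUBIC))
E
```

```text
time_s: 5.87
ee_pos: [0.6007, -0.0455, 0.3001]
orientation: [-1.555, -0.019, 0.692]
contact_force: [-3.4, -0.3, 1.8]
finger_gap: 0.77
t 5.87 tip box [  1.7 -42.5] z 101.2 phi 0.501 F [-3.4 -0.3  1.8] gap mm 72.3 tooly [ 0.004  0.025 -1.   ] tipdz 0.8
flap finger c [ 39.  -22.1] lead x 48.3 case finger c [-35.5 -62.9] contact [-26.1 -66.9]
tool shift mm [13.2 -0.7 -5.5] twist -0.194
```

View pics/scene5.png

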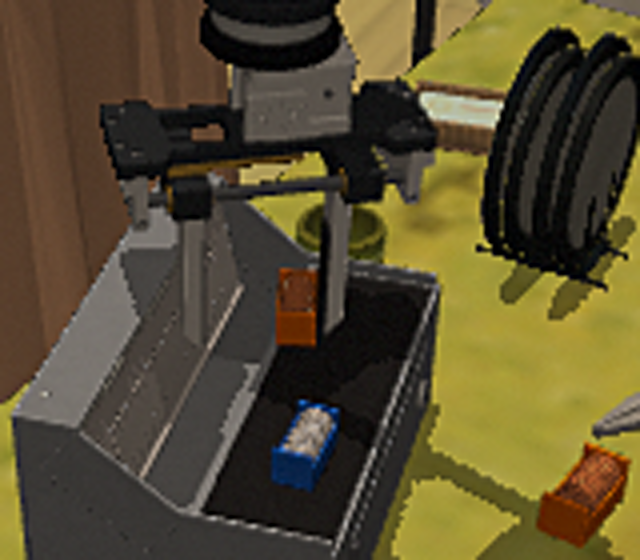

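View pics/top5.png

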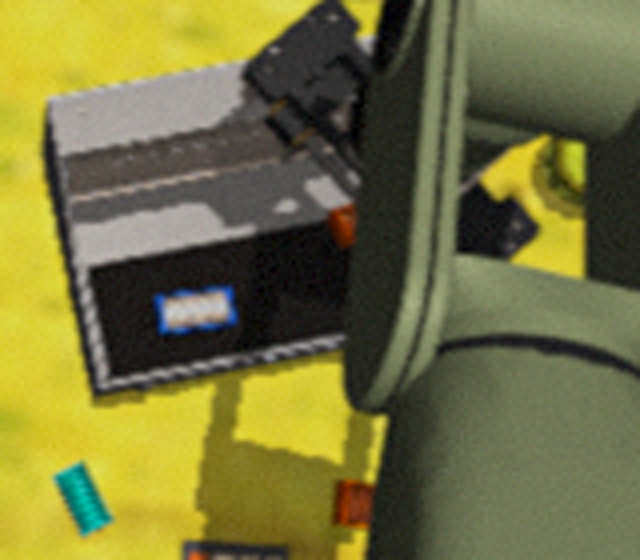

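```bash
python3 -m handwheel '[{"gripper":70,"tx":0.0025,"ty":0,"tz":-0.0013,"twist":-0.034},{"gripper":80,"tx":0.0025,"ty":0,"tz":-0.0014,"twist":-0.034},{"gripper":90,"tx":0.0025,"ty":0,"tz":-0.0015,"twist":-0.034},{"gripper":100,"tx":0.0024,"ty":0,"tz":-0.0016,"twist":-0.034},{"gripper":110,"tx":0.0023,"ty":0,"tz":-0.0017,"twist":-0.034},{"gripper":120,"tx":0.002,"ty":0,"tz":-0.0017,"twist":-0.034},{"gripper":120,"tx":0,"ty":0,"tz":0,"twist":0}]'
python3 go.py 20 -41 102 .8
python3 - <<'E'
from h import *
for n,x,y in(('scene',200,60),('top',250,120)):
  im=camera(n)[:,:,::-1]; cv2.imwrite(f'pics/{n}6.png',cv2.resize(im[y:y+140,x:x+160],None,fx=4,fy=4,interpolation=cv2.INTER_CUBIC))
E
```

```text
time_s: 6.55
ee_pos: [0.6164, -0.0434, 0.2998]
orientation: [-1.559, -0.016, 0.904]
contact_force: [-2.9, 0.4, 1.4]
finger_gap: 0.529
t 6.55 tip box [ 16.7 -44.2] z 100.9 phi 0.712 F [-2.9  0.4  1.4] gap mm 49.7 tooly [ 0.001  0.02  -1.   ] tipdz 0.5
flap finger c [ 40.3 -23.9] lead x 50.3 case finger c [ -6.8 -64.5] contact [  3.1 -66.5]
tool shift mm [ 4.6 -1.   0.3] twist -0.088
```

View pics/scene6.png

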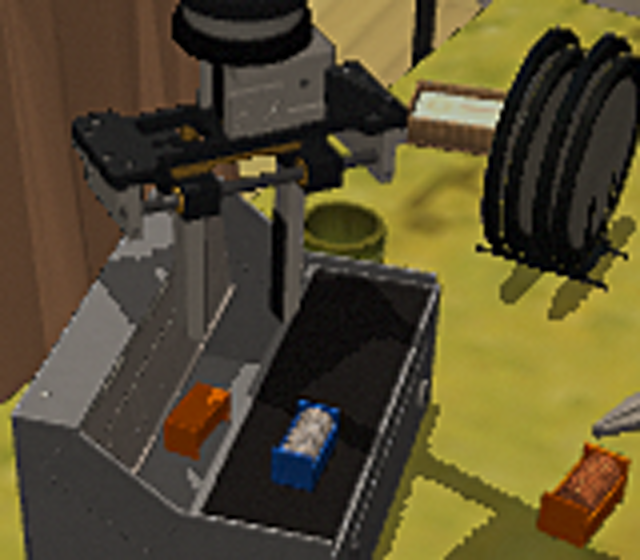

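View pics/top6.png

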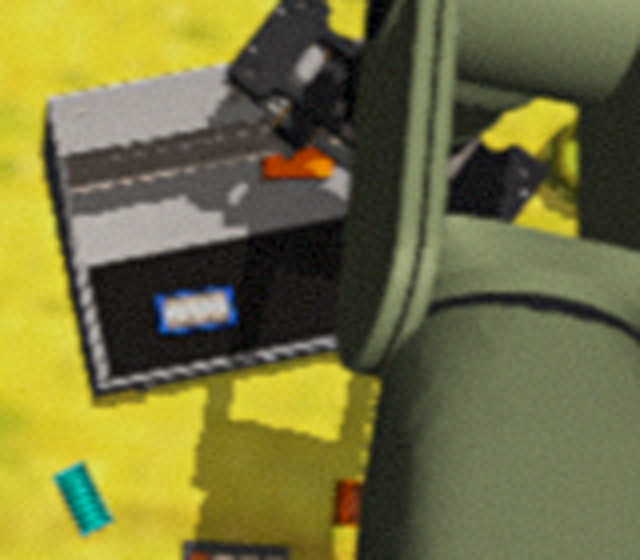

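```bash
python3 -c "
from fl import *
w,g=two((249.2,165),(324,161));print(w,g,M.T@(w[:2]-P0)*1000)"
python3 -m handwheel '[{"gripper":120,"tx":-0.0075,"ty":0,"tz":0.0065,"twist":0},{"gripper":120,"tx":-0.0075,"ty":0,"tz":0.0065,"twist":0},{"gripper":120,"tx":-0.0075,"ty":0,"tz":0.0065,"twist":0},{"gripper":120,"tx":-0.0075,"ty":0,"tz":0.0065,"twist":0},{"gripper":120,"tx":-0.0075,"ty":-0.001,"tz":0.0065,"twist":0},{"gripper":120,"tx":-0.0075,"ty":-0.001,"tz":0.0065,"twist":0},{"gripper":120,"tx":0,"ty":0,"tz":0,"twist":0}]'
python3 go.py
```

```text
[ 0.6434964  -0.03872948  0.01436172] 0.0013072352818980085 [ 43.23252937 -48.64200994]
time_s: 7.23
ee_pos: [0.5565, -0.0549, 0.3037]
orientation: [-1.572, -0.026, 0.897]
contact_force: [-0.5, 0.2, 0.8]
finger_gap: 0.533
t 7.23 tip box [-41.2 -44.9] z 104.8 phi 0.706 F [-0.5  0.2  0.8] gap mm 50.1 tooly [ 0.017  0.019 -1.   ] tipdz 0.8
flap finger c [-17.4 -24.6] lead x -7.499999999999998 case finger c [-65.  -65.2] contact [-55.1 -67.2]
```

The two-view fix puts the case on the box floor (z ≈ 14 mm, rays 1.3 mm apart). Next I lift clear and move off to the right.

```bash
python3 -m handwheel '[{"gripper":120,"tx":0,"ty":-0.03,"tz":0,"twist":0},{"gripper":120,"tx":0,"ty":-0.04,"tz":0,"twist":0},{"gripper":120,"tx":0,"ty":-0.04,"tz":0,"twist":0},{"gripper":120,"tx":0,"ty":-0.04,"tz":0,"twist":0},{"gripper":120,"tx":-0.03,"ty":-0.02,"tz":-0.01,"twist":0},{"gripper":120,"tx":-0.035,"ty":0,"tz":-0.01,"twist":0},{"gripper":120,"tx":-0.035,"ty":0,"tz":-0.01,"twist":0},{"gripper":120,"tx":-0.035,"ty":0,"tz":-0.01,"twist":0},{"gripper":120,"tx":-0.035,"ty":0,"tz":-0.01,"twist":0},{"gripper":120,"tx":0,"ty":0,"tz":0,"twist":0},{"gripper":120,"tx":0,"ty":0,"tz":0,"twist":0}]'
python3 go.py
python3 - <<'E'
from h import *
for n,x,y in(('scene',200,60),('top',250,120)):
  im=camera(n)[:,:,::-1]; cv2.imwrite(f'pics/{n}7.png',cv2.resize(im[y:y+140,x:x+160],None,fx=4,fy=4,interpolation=cv2.INTER_CUBIC)); cv2.imwrite(f'pics/{n}7f.png',im)
E
```

```text
time_s: 8.15
ee_pos: [0.4847, -0.228, 0.481]
orientation: [-1.592, -0.031, 0.897]
contact_force: [0.2, 0.4, 0.3]
finger_gap: 0.532
t 8.15 tip box [-141.2 -203.6] z 282.1 phi 0.706 F [0.2 0.4 0.3] gap mm 50.0 tooly [ 0.036  0.011 -0.999] tipdz 1.0
flap finger c [-117.4 -183.3] lead x -107.5 case finger c [-165.  -223.8] contact [-155.  -225.9]
```

View pics/scene7.png

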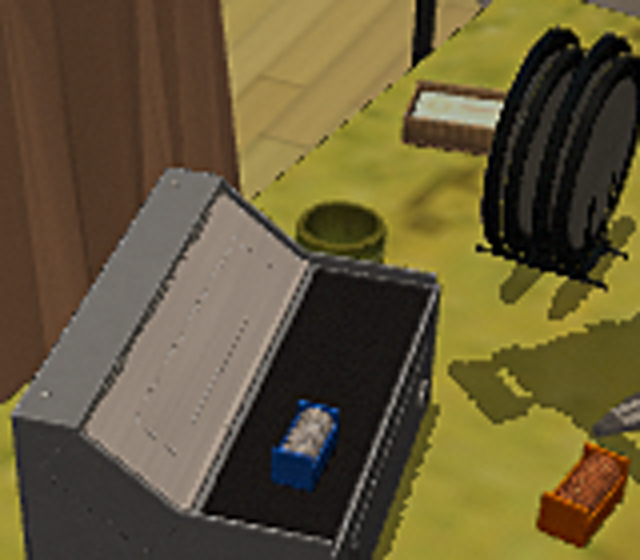

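View pics/top7.png

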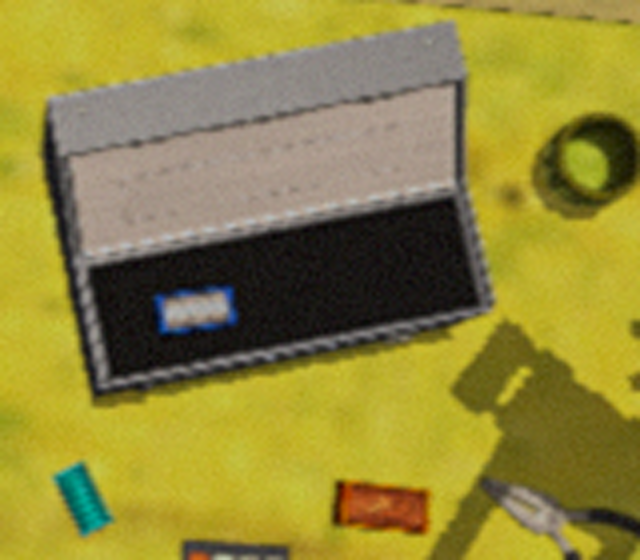

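Both views show the flap shut flush with the ledge edge and no orange case left on the ledge. The blue case is unmoved at scene crop (305,445) and top crop (197,310), and the arm is clear.

```bash
python3 -c "
from cell import *
print(job_done())"
```

```text
the job is handed in; nothing more can be done
None
```

The orange case of copper coins is in the drop box, the flap is shut behind it, and the job is handed in at about 8.2 s of the 35 s allowed.

- **What I did:** One finger pushed the flap in and held it. With the flap already about 0.43 rad open, the other finger began pushing the case, and the flap opened further as the case moved. The case dropped over the ledge's edge without being gripped or touching the flap. I then drew the fingers straight back, lifted clear and moved off to the right.
- **Last checks:**
  - Just after it dropped, the two camera views put the case on the box floor (z about 14 mm, rays 1.3 mm apart).
  - The final pictures show the flap flush with the ledge edge, the ledge empty on the right and the blue case where it stood. Nearby things look undisturbed. I did not compare the order book or the stamp before and after; the gripper never went near them.
  - The wrist force readings, taken between moves, never exceeded about 4 N.
- **What disagreed:**
  - The two views' box corners differed by up to about 8 mm from a single fitted pose.
  - At the first flap reading the flap was less open than my finger model predicted, so I advanced the finger a little further.
  - The tool drifted by up to about 2 degrees of tilt, which I allowed for at the fingertips.

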